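Swap a jar into the pantry carousel, turn it to the front and hold it

ROBOT

A 7-joint arm with a two-finger parallel gripper is mounted at the origin on the work surface. World frame = base frame: x ahead of the robot, y to its left, z up, the work surface at z = 0. Lengths are in m, angles in rad, forces in N, time in s.
With the tool pointing down it reaches from about 0.35 to 0.9 m from the base axis. Payload 7.2 kg.
Tool frame: the origin (TCP) lies midway between the tips of the shut fingers; the grasp point (between the pads) lies 19 mm behind it; z points along the fingers, y is the line along which they close (so a half turn about z gives the same grasp; the last joint's range is limited). The gripper opens to 85 mm and grips with 20 to 120 N. Pads are 22 mm wide; open, the fingers measure 114 mm over their backs; the gripper's body (76 mm by 85 mm) begins 54 mm behind the grasp point. The pads swing forward as they close: fully open they stand 13 mm farther back than shut.
Start: joints at [-1.407, 0.411, -0.013, 1.596, 0.006, 1.134, -0.082], TCP at [0.144, 0.608, 0.231] pointing down, gripper open.
Joint ranges: [-2.95, 2.95], [-0.29, 1.99], [-1.47, 1.44], [0.14, 2.54], [-1.03, 4.17], [0.13, 1.85], [-2.86, 2.86]. Speed limits (rad/s): [2.39, 2.39, 3.01, 3.01, 3.14, 3.14, 3.14].

INTERFACE

Orientations are given as a unit quaternion [w, x, y, z].
In Python, from cell import env gives the robot as it stands.
- The arm moves only by the shell command python3 -m handwheel 'ROWS' [FORCE]. ROWS is JSON, a list that holds one entry, the list of rows, each a list of 7 numbers: the finger opening in m, from 0 to 0.0854, then the shift along the tool's x, y, z in m, then the turn, a rotation vector about the tool's x, y, z in degrees. A call has exactly 10 rows; each row is the pose to reach, as a shift and turn from the pose commanded when the call began, along the tool's axes at that moment; what a row does not reach only later rows make up. A row lasts 1/12 s, in which the tool goes at most 41.7 mm and 7.16 degrees, less where a joint would pass 70% of its speed; a pose out of reach is approached as far as the arm can. A call with a gripper value outside its range is refused whole. The fingers move at their own pace and stop on an object; FORCE is the grip in N (left out, the last holds). Time passes only in rows, so rows that repeat a pose let the fingers close, or fill a call up. It gives the time, the measured TCP pose, the force, the opening and the grip force at its end, in the units of the state.
- env.state(): the state, without advancing time (a new reading comes with each control period).
- env.grab_frame(name): name is "scene" or "side" or "wrist"; returns a dict with "img" (384x512x3 uint8, red, green, blue), "range_z" (384x512 float32, m along the optical axis (not along the pixel's ray), 0 where there is no reading), "fx", "fy", "cx", "cy" (pixels), "world_to_cam" (4x4, takes a point from world to camera coordinates); the wrist camera has in their place "T_tool_cam" (4x4, takes a point from camera to tool coordinates, whose origin is the TCP and whose axes are the flange's). Camera axes: x right, y down, z forward; pixel columns grow to the right and rows downward; lengths in m; the calibration is good to about 2 mm. A picture is of the moment at which its call begins: read the wrist's pose just before it.
- env.sign_off(): hands the job in; it is judged then, once.
The state is a dict: "t": time; "q": joint angles; "joint_velocities": joint speeds; "tau": joint torques, N m; "tcp_pos": TCP position; "tcp_rot": TCP orientation; "ft_force": force on the tool from outside, world axes, zero at the start; "wrist_torque": the same for the moment, N m; "finger_gap": opening from 0.0 (shut) to 1.0 (fully open); "gripper_force": force on a finger pad.
Only numpy, scipy, OpenCV 4.12 (cv2) and the standard library are available. Lean on these libraries where they do the work, as an engineer would, in place of code of your own. Each camera call takes 0.05 s, during which the arm holds its last target. There are 200 camera calls.

TASK

Swap the tall jar on the carousel with the squat jar on the tray: stand the tall jar upright on the tray beside the squat one, then stand the squat jar in the carousel seat that the tall jar left, and leave the small jars standing in their seats. Then take the carousel's upright peg and turn the carousel until the squat jar is at the front, in line with the steel pointer that sticks out of the base. Finish while holding the peg with the fingers so that the carousel stays still there, since its spring turns it back when it is let go.

Things in the scene. Friction and masses are not known exactly. Their poses are not given: they have to be found in the camera images.
- carousel: fixed black round base of the carousel (220 mm across), origin on the freezer top under the turning axis, z up. Its -x axis is the carousel's front: a flat steel bar, 18 mm wide and 10 mm high, sticks out along -x to 190 mm from the axis, with a 22 mm high steel cone on it, 178 mm from the axis (the pointer). It does not turn with the turntable. The carousel stands left or right of the tray
- turntable (a joint): angle of the turntable about the vertical axis, rad, positive counter-clockwise seen from above. 0 is the rest position, where the peg is in line with the pointer; it can turn 2.15 rad either way. A spring of 0.25 N m/rad with damping 0.25 N m s/rad brings it back slowly to 0
- hub (a point): centre of the turntable's top face, on the turning axis, 34 mm above the freezer top. The turntable is a wooden disc 280 mm across and 15 mm thick; a steel hub cap 44 mm across stands 12 mm above it. It turns with the disc; at joint 0 its axes are those of the base
- peg_grip (a point): point at which to grip the peg, on its axis, 45 mm above the disc (79 mm above the freezer top). The peg is an upright round steel rod fixed on the turntable, 18 mm across and 66 mm high (its top is 100 mm above the freezer top), 122 mm from the turning axis, on the -x side of the disc
- tray: fixed aluminium tray, 280 mm along its x, 160 mm along its y, rim 14 mm high, walls and floor 5 mm thick; origin under its centre, on the freezer top. The squat jar stands in its +x half; the -x half is free
- tall_jar_center (a point): centre (half-way up) of the tall jar: upright cylinder 50 mm across, 120 mm high, amber glass, steel lid, blank paper label, 0.2 to 0.4 kg. It starts in one of the four seats
- squat_jar_center (a point): centre (half-way up) of the squat jar: upright cylinder 62 mm across, 78 mm high, amber glass, steel lid, blank paper label, 0.25 to 0.5 kg. It starts on the tray
- small_jar1_center (a point): centre (half-way up) of a small jar, one of three alike: 44 mm across, 70 mm high, amber glass, steel lid, blank paper label; stands in a seat of the carousel and stays there
- small_jar2_center (a point): centre (half-way up) of a small jar, one of three alike: 44 mm across, 70 mm high, amber glass, steel lid, blank paper label; stands in a seat of the carousel and stays there
- small_jar3_center (a point): centre (half-way up) of a small jar, one of three alike: 44 mm across, 70 mm high, amber glass, steel lid, blank paper label; stands in a seat of the carousel and stays there
- seat0 (a point): centre of a seat, a flat round dark pad 70 mm across on the turntable's top face, 95 mm from the axis, -110 degrees from the peg (counter-clockwise seen from above is positive); it turns with the turntable. The four seats hold the tall jar and the three small jars in any order
- seat1 (a point): centre of a seat, a flat round dark pad 70 mm across on the turntable's top face, 95 mm from the axis, -55 degrees from the peg (counter-clockwise seen from above is positive); it turns with the turntable. The four seats hold the tall jar and the three small jars in any order
- seat2 (a point): centre of a seat, a flat round dark pad 70 mm across on the turntable's top face, 95 mm from the axis, 55 degrees from the peg (counter-clockwise seen from above is positive); it turns with the turntable. The four seats hold the tall jar and the three small jars in any order
- seat3 (a point): centre of a seat, a flat round dark pad 70 mm across on the turntable's top face, 95 mm from the axis, 110 degrees from the peg (counter-clockwise seen from above is positive); it turns with the turntable. The four seats hold the tall jar and the three small jars in any order
Things that resemble listed ones, but are neither listed nor needed, are in the scene too. What is shaped like the part that bears small_jar1_center but green is not meant.

How it is judged:
On the way, in this order (a step that is already met when the one before it is completed fails the run):
1. the tall jar stands upright on the tray, let go (x of tall_jar_center in the frame of tray between -0.115 and 0.115 m and y of tall_jar_center in the frame of tray between -0.055 and 0.055 m and height (world z) of tall_jar_center below 0.07 m and angle between tall_jar_center's own z axis and vertical below 0.1 rad and contact force between tall_jar and tray above 0.5 N and contact force between the fingers and tall_jar below 0.1 N), for 0.2 s.
2. the squat jar stands upright in a seat of the carousel, let go ((horizontal distance between squat_jar_center and seat0 below 0.015 m or horizontal distance between squat_jar_center and seat1 below 0.015 m or horizontal distance between squat_jar_center and seat2 below 0.015 m or horizontal distance between squat_jar_center and seat3 below 0.015 m) and z of squat_jar_center in the frame of hub between 0.034 and 0.044 m and angle between squat_jar_center's own z axis and vertical below 0.1 rad and contact force between the fingers and squat_jar below 0.1 N), for 0.2 s.
At the end, for the whole second after the job is handed in: Tall jar upright on the tray, let go; squat jar upright, untouched, within 15 mm of a seat centre and of the line from axis to pointer, at the front; small jars within 25 mm of their seats; fingers hold the peg (over 0.5 N), turntable still (under 0.05 rad/s) (all of step 1 and all of step 2 and x of squat_jar_center in the frame of carousel below -0.075 m and y of squat_jar_center in the frame of carousel between -0.015 and 0.015 m and velocity of joint turntable between -0.05 and 0.05 rad/s and contact force between the fingers and turntable_c2 above 0.5 N and (horizontal distance between small_jar1_center and seat0 below 0.025 m or horizontal distance between small_jar1_center and seat1 below 0.025 m or horizontal distance between small_jar1_center and seat2 below 0.025 m or horizontal distance between small_jar1_center and seat3 below 0.025 m) and (horizontal distance between small_jar2_center and seat0 below 0.025 m or horizontal distance between small_jar2_center and seat1 below 0.025 m or horizontal distance between small_jar2_center and seat2 below 0.025 m or horizontal distance between small_jar2_center and seat3 below 0.025 m) and (horizontal distance between small_jar3_center and seat0 below 0.025 m or horizontal distance between small_jar3_center and seat1 below 0.025 m or horizontal distance between small_jar3_center and seat2 below 0.025 m or horizontal distance between small_jar3_center and seat3 below 0.025 m)); the arm keeps its last pose, push and grip.
It fails at once if a small jar is tipped, or pushed more than 25 mm out of its seat (angle between any of small_jar1_center, small_jar2_center, small_jar3_center's own z axis and vertical above 0.35 rad or not (horizontal distance between small_jar1_center and seat0 below 0.025 m or horizontal distance between small_jar1_center and seat1 below 0.025 m or horizontal distance between small_jar1_center and seat2 below 0.025 m or horizontal distance between small_jar1_center and seat3 below 0.025 m) or not (horizontal distance between small_jar2_center and seat0 below 0.025 m or horizontal distance between small_jar2_center and seat1 below 0.025 m or horizontal distance between small_jar2_center and seat2 below 0.025 m or horizontal distance between small_jar2_center and seat3 below 0.025 m) or not (horizontal distance between small_jar3_center and seat0 below 0.025 m or horizontal distance between small_jar3_center and seat1 below 0.025 m or horizontal distance between small_jar3_center and seat2 below 0.025 m or horizontal distance between small_jar3_center and seat3 below 0.025 m)).
It fails at once if the tall or the squat jar is tipped over (angle between any of tall_jar_center, squat_jar_center's own z axis and vertical above 0.7 rad).
It also fails if it takes over 72 s, if anything falls off the work surface, if the arm or the gripper's body presses on something with over 40 N, if the wrist force passes 120 N, or if a joint passes its speed limit or range.

## Working session

There is one attempt and no reset: what is moved stays moved. The work goes in short steps, Python scripts to look and compute and a shell command to move; the robot and the scene stay as the last step left them, time stands still between calls to the robot, and variables do not carry over. Pictures are saved under pics/ and viewed, at most 10 in all, crops included, and the job is handed in when it is done.

```bash
ls; mkdir -p pics
cat > h.py <<'E'
import numpy as np,cv2
from cell import env
def grab(n,f):
    d=env.grab_frame(n); np.savez('/tmp/%s.npz'%f,**d); cv2.imwrite('pics/%s.png'%f,d['img'][:,:,::-1]); return d
def cloud(d,T=None):
    z=d['range_z']; v,u=np.indices(z.shape)
    P=np.stack([(u-d['cx'])/d['fx']*z,(v-d['cy'])/d['fy']*z,z],-1)
    T=np.linalg.inv(d['world_to_cam']) if T is None else T
    return P@T[:3,:3].T+T[:3,3]
E
python3 - <<'E'
from h import *
s=env.state();print(s)
a=grab('scene','scene0');b=grab('side','side0')
cv2.imwrite('pics/both.png',cv2.resize(np.hstack([a['img'],b['img']])[:,:,::-1],(800,300)))
E
```

```text
pics
{'t': 0.0, 'q': array([-1.40719126,  0.41190381, -0.01270867,  1.59703803,  0.0055975 ,
        1.13431049, -0.08223739]), 'joint_velocities': array([-0.00075633, -0.0009905 , -0.00065873,  0.00061606, -0.00115817,
       -0.00091549, -0.00056316]), 'tau': array([-3.46236857e-04, -6.00611615e+01,  6.82480931e-01, -2.99412060e+01,
        1.39153676e-02,  1.07370669e-02,  3.08586607e-05]), 'tcp_pos': array([0.14351192, 0.6077901 , 0.23045312]), 'tcp_rot': array([-3.68415137e-05,  1.15651574e-01,  9.93289512e-01, -8.11212044e-04]), 'ft_force': array([-0.64472859, -0.64383469,  0.10839746]), 'wrist_torque': array([-0.05222234,  0.01966216, -0.01033221]), 'gripper_force': 0.0, 'finger_gap': 0.9988472066800838}
```

View pics/scene0.png

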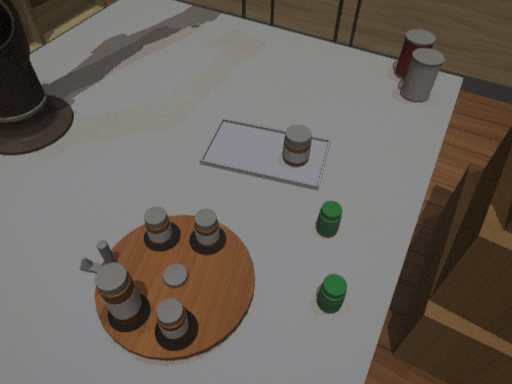

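View pics/side0.png

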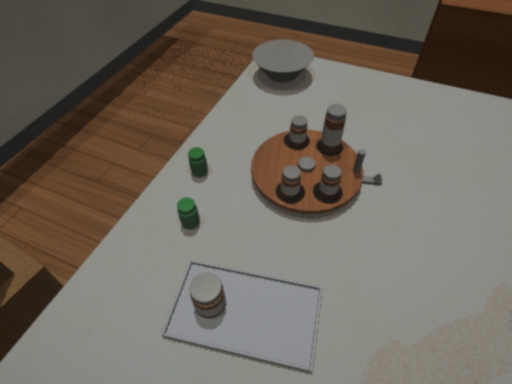

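The scene view shows the tall jar at (118,285), the peg at (105,252) by the pointer, the hub at (176,275), small jars at (158,225), (206,228) and (172,318), and the squat jar at (298,145) on the tray. The green jars are distractors.

Run:
```python
from h import *
from scipy import ndimage as N
for f in ['scene0','side0']:
    d=dict(np.load('/tmp/%s.npz'%f)); P=cloud(d); z=P[...,2]
    ok=(d['range_z']>0)&(np.hypot(P[...,0],P[...,1])>.25)&(np.hypot(P[...,0],P[...,1])<1.1)
    print(f)
    for lo,hi in [(.146,.162),(.095,.110),(.076,.090),(.041,.050),(.028,.038),(.010,.017)]:
        l,n=N.label(ok&(z>lo)&(z<hi))
        for i in range(1,n+1):
            m=l==i
            if m.sum()<25: continue
            p=P[m]; c=cv2.minEnclosingCircle(p[:,:2].astype(np.float32)); v,u=np.argwhere(m).mean(0)
            print(lo,m.sum(),'px',int(u),int(v),'circ',np.round(c[0],4),round(c[1],4),'mean',p.mean(0).round(4), 'rgb',d['img'][m].mean(0).astype(int), cv2.minAreaRect(p[:,:2].astype(np.float32)) if lo==.010 else '')
```

```text
scene0
0.146 777 px 111 277 circ [ 0.5621 -0.2841] 0.0234 mean [ 0.5641 -0.2854  0.1534] rgb [105 103 100] 
0.095 102 px 415 45 circ [0.7988 0.684 ] 0.037 mean [0.7956 0.6604 0.103 ] rgb [53 30 27] 
0.095 156 px 423 67 circ [0.8392 0.5887] 0.0368 mean [0.8389 0.5696 0.1019] rgb [71 68 64] 
0.095 370 px 155 216 circ [ 0.522  -0.1385] 0.0205 mean [ 0.5235 -0.1401  0.1031] rgb [101 100  98] 
0.095 365 px 205 218 circ [ 0.6035 -0.0999] 0.0209 mean [ 0.6043 -0.1022  0.1031] rgb [102 101  98] 
0.095 82 px 101 245 circ [ 0.4765 -0.2283] 0.0098 mean [ 0.4784 -0.2288  0.0989] rgb [98 97 94] 
0.095 172 px 124 302 circ [ 0.5658 -0.2863] 0.025 mean [ 0.5795 -0.2934  0.1029] rgb [80 76 72] 
0.095 574 px 169 311 circ [ 0.6473 -0.2719] 0.0203 mean [ 0.6488 -0.2733  0.1032] rgb [105 102  99] 
0.076 54 px 406 50 circ [0.7778 0.6662] 0.0214 mean [0.7781 0.6609 0.0833] rgb [51 22 20] 
0.076 142 px 421 73 circ [0.8385 0.5904] 0.0367 mean [0.8393 0.5697 0.083 ] rgb [79 76 72] 
0.076 407 px 298 134 circ [0.6501 0.2049] 0.0306 mean [0.6519 0.2025 0.0823] rgb [105 104 102] 
0.076 145 px 158 228 circ [ 0.522
[... 5729 characters left out ...]
0.08331547677516937), (0.03693562000989914, 0.01024402305483818), 41.278987884521484)
0.01 27 px 366 177 circ [ 0.4465 -0.235 ] 0.0098 mean [ 0.4463 -0.2352  0.0111] rgb [114 113 107] ((0.44749587774276733, -0.2359006255865097), (0.016740351915359497, 0.016974734142422676), 79.1983871459961)
0.01 37 px 375 180 circ [ 0.4243 -0.2363] 0.0139 mean [ 0.4247 -0.2351  0.0127] rgb [80 80 76] ((0.42494118213653564, -0.23877659440040588), (0.026614844799041748, 0.015630457550287247), 14.961316108703613)
0.01 1346 px 246 316 circ [0.5805 0.1942] 0.1598 mean [0.5744 0.2015 0.0138] rgb [122 124 124] ((0.5810081958770752, 0.19315895438194275), (0.2798643708229065, 0.1608969122171402), 11.282171249389648)
```

```bash
cat > to.py <<'E'
import sys; from h import *
from scipy.spatial.transform import Rotation as R
# usage: to.py yaw_of_tool_y x y z ...  -> shifts (mm) in tool axes, turn about tool xyz (deg)
s=env.state(); q=s['tcp_rot']; C=R.from_quat([q[1],q[2],q[3],q[0]])
a=list(map(float,sys.argv[1:])); t=np.radians(a[0])
W=R.from_matrix(np.array([[-np.sin(t),np.cos(t),0],[np.cos(t),np.sin(t),0],[0,0,-1]]).T)
print('t',round(s['t'],2),'tcp',s['tcp_pos'].round(4),'q',s['q'].round(2),'gap',round(s['finger_gap'],3),'F',s['ft_force'].round(1),round(s['gripper_force'],1))
print('turn',(C.inv()*W).as_rotvec(degrees=True).round(1))
for i in range(1,len(a),3): print((C.inv().apply(np.array(a[i:i+3])-s['tcp_pos'])*1000).round(0))
E
python3 to.py 69.8 .46 .25 .25  .561 -.283 .25
```

```text
t 0.1 tcp [0.1435 0.6078 0.2305] q [-1.41  0.41 -0.01  1.6   0.01  1.13 -0.08] gap 1.003 F [ 0.  -0.2 -0.6] 0.0
turn [-0.1  0.   6.9]
[-390. -276.  -19.]
[-611. -771.  -18.]
```

```bash
python3 -m handwheel '[[[0.085,-0.02,-0.015,-0.005,0,0,1],[0.085,-0.05,-0.035,-0.01,0,0,2],[0.085,-0.08,-0.056,-0.019,0,0,3],[0.085,-0.11,-0.078,-0.019,0,0,4],[0.085,-0.14,-0.1,-0.019,0,0,5],[0.085,-0.17,-0.12,-0.019,0,0,6],[0.085,-0.20,-0.142,-0.019,0,0,6.9],[0.085,-0.23,-0.165,-0.019,0,0,6.9],[0.085,-0.26,-0.19,-0.019,0,0,6.9],[0.085,-0.29,-0.215,-0.019,0,0,6.9]]]' 60; python3 to.py 69.8 .46 .18 .25 .561 -.283 .25
```

```text
t: 0.93
tcp_pos: [0.3771, 0.3307, 0.2501]
tcp_rot: [-0.0, 0.175, 0.985, -0.0]
ft_force: [-0.1, 0.9, -0.0]
finger_gap: 0.993
gripper_force: 0.0
t 0.93 tcp [0.3771 0.3307 0.2501] q [-0.96  0.18  0.17  1.87 -0.03  1.09  0.44] gap 0.993 F [-0.1  0.9 -0. ] 0.0
turn [-0. -0.  0.]
[-130. -113.    0.]
[-384. -513.    0.]
```

```bash
python3 -m handwheel '[[[0.085,-0.029,-0.025,0,0,0,0],[0.085,-0.058,-0.05,0,0,0,0],[0.085,-0.085,-0.075,0,0,0,0],[0.085,-0.11,-0.105,0,0,0,0],[0.085,-0.135,-0.135,0,0,0,0],[0.085,-0.157,-0.166,0,0,0,0],[0.085,-0.18,-0.2,0,0,0,0],[0.085,-0.203,-0.232,0,0,0,0],[0.085,-0.225,-0.264,0,0,0,0],[0.085,-0.247,-0.296,0,0,0,0]]]'; python3 -m handwheel '[[[0.085,-0.02,-0.033,0,0,0,0],[0.085,-0.04,-0.066,0,0,0,0],[0.085,-0.06,-0.1,0,0,0,0],[0.085,-0.08,-0.13,0,0,0,0],[0.085,-0.1,-0.16,0,0,0,0],[0.085,-0.115,-0.18,0,0,0,0],[0.085,-0.125,-0.2,0,0,0,0],[0.085,-0.132,-0.211,0,0,0,0],[0.085,-0.136,-0.216,0,0,0,0],[0.085,-0.137,-0.217,0,0,0,0]]]'; python3 to.py 69.8 .561 -.283 .25 .561 -.283 .111
```

```text
t: 1.77
tcp_pos: [0.5061, -0.0326, 0.2502]
tcp_rot: [-0.0, 0.175, 0.985, 0.0]
ft_force: [-0.0, 0.1, -0.3]
finger_gap: 0.994
gripper_force: 0.0
t: 2.6
tcp_pos: [0.5598, -0.2821, 0.2499]
tcp_rot: [-0.0, 0.176, 0.984, -0.0]
ft_force: [0.9, 0.3, 0.7]
finger_gap: 0.996
gripper_force: 0.0
t 2.6 tcp [ 0.5598 -0.2821  0.2499] q [-0.    0.43  0.55  1.6  -0.24  1.18  1.82] gap 0.996 F [0.9 0.3 0.7] 0.0
turn [-0. -0. -0.]
[-1. -0. -0.]
[ -2.  -0. 139.]
```

```bash
python3 -m handwheel '[[[0.085,-0.001,0,0.02,0,0,0],[0.085,-0.001,0,0.045,0,0,0],[0.085,-0.001,0,0.07,0,0,0],[0.085,-0.001,0,0.095,0,0,0],[0.085,-0.001,0,0.115,0,0,0],[0.085,-0.001,0,0.13,0,0,0],[0.085,-0.001,0,0.137,0,0,0],[0.085,-0.001,0,0.139,0,0,0],[0.06,-0.001,0,0.139,0,0,0],[0.04,-0.001,0,0.139,0,0,0]]]' 50;  python3 -m handwheel '[[[0.03,0,0,0,0,0,0],[0.03,0,0,0,0,0,0],[0.03,0,0,0,0,0,0],[0.03,0,0,0,0,0,0],[0.03,0,0,0,0,0,0],[0.03,0,0,0,0,0,0],[0.03,0,0,0,0,0,0],[0.03,0,0,0,0,0,0],[0.03,0,0,0,0,0,0],[0.03,0,0,0,0,0,0]]]' 50; python3 to.py 69.8 .561 -.283 .111
```

```text
t: 3.43
tcp_pos: [0.5615, -0.2816, 0.1123]
tcp_rot: [0.001, 0.175, 0.985, -0.0]
ft_force: [0.0, 0.2, 0.3]
finger_gap: 0.747
gripper_force: 0.0
t: 4.27
tcp_pos: [0.5618, -0.2824, 0.1129]
tcp_rot: [0.001, 0.175, 0.985, -0.0]
ft_force: [-1.0, -0.0, 7.0]
finger_gap: 0.57
gripper_force: 51.5
t 4.27 tcp [ 0.5618 -0.2824  0.1129] q [ 0.04  0.57  0.49  1.73 -0.33  0.92  1.89] gap 0.57 F [-1. -0.  7.] 51.5
turn [0.  0.2 0. ]
[ 1. -1.  2.]
```

```bash
python3 -m handwheel '[[[0.03,0,0,-0.01,0,0,0],[0.03,0,0,-0.025,0,0,0],[0.03,0,0,-0.045,0,0,0],[0.03,0,0,-0.065,0,0,0],[0.03,0,0,-0.085,0,0,0],[0.03,0,0,-0.1,0,0,0],[0.03,0,0,-0.112,0,0,0],[0.03,0,0,-0.118,0,0,0],[0.03,0,0,-0.12,0,0,0],[0.03,0,0,-0.12,0,0,0]]]'; python3 to.py 69.8 .512 .179 .23 .512 .179 .085
```

```text
t: 5.1
tcp_pos: [0.5607, -0.2818, 0.2313]
tcp_rot: [-0.0, 0.175, 0.985, 0.0]
ft_force: [0.3, 0.8, -2.2]
finger_gap: 0.565
gripper_force: 52.3
t 5.1 tcp [ 0.5607 -0.2818  0.2313] q [ 0.    0.45  0.55  1.62 -0.25  1.14  1.83] gap 0.565 F [ 0.3  0.8 -2.2] 52.3
turn [ 0. -0.  0.]
[205. 416.   1.]
[205. 416. 146.]
```

```bash
python3 -m handwheel '[[[0.03,0.005,0.01,0,0,0,0],[0.03,0.014,0.028,0,0,0,0],[0.03,0.025,0.05,0,0,0,0],[0.03,0.037,0.075,0,0,0,0],[0.03,0.049,0.1,0,0,0,0],[0.03,0.061,0.125,0,0,0,0],[0.03,0.074,0.15,0,0,0,0],[0.03,0.086,0.175,0,0,0,0],[0.03,0.098,0.2,0,0,0,0],[0.03,0.11,0.225,0,0,0,0]]]'; python3 -m handwheel '[[[0.03,0.0125,0.025,0,0,0,0],[0.03,0.025,0.05,0,0,0,0],[0.03,0.037,0.075,0,0,0,0],[0.03,0.05,0.1,0,0,0,0],[0.03,0.062,0.125,0,0,0,0],[0.03,0.073,0.148,0,0,0,0],[0.03,0.083,0.168,0,0,0,0],[0.03,0.09,0.182,0,0,0,0],[0.03,0.094,0.189,0,0,0,0],[0.03,0.095,0.191,0,0,0,0]]]'; python3 to.py 69.8 .512 .179 .23 .512 .179 .084
python3 - <<'E'
from h import *
d=grab('side','side1'); cv2.imwrite('pics/side1c.png',cv2.resize(d['img'][60:384,100:440,::-1],None,fx=1.8,fy=1.8))
E
```

```text
t: 5.93
tcp_pos: [0.5339, -0.0306, 0.2303]
tcp_rot: [-0.001, 0.175, 0.985, -0.0]
ft_force: [0.4, -0.0, -2.0]
finger_gap: 0.566
gripper_force: 52.2
t: 6.77
tcp_pos: [0.5106, 0.1812, 0.2304]
tcp_rot: [-0.001, 0.174, 0.985, -0.0]
ft_force: [-0.8, -0.1, -1.7]
finger_gap: 0.567
gripper_force: 52.2
t 6.77 tcp [0.5106 0.1812 0.2304] q [-0.74  0.28  0.39  1.82 -0.12  1.07  0.91] gap 0.567 F [-0.8 -0.1 -1.7] 52.2
turn [-0.1 -0.1  0.2]
[-2. -2.  0.]
[ -2.  -1. 146.]
```

View pics/side1c.png

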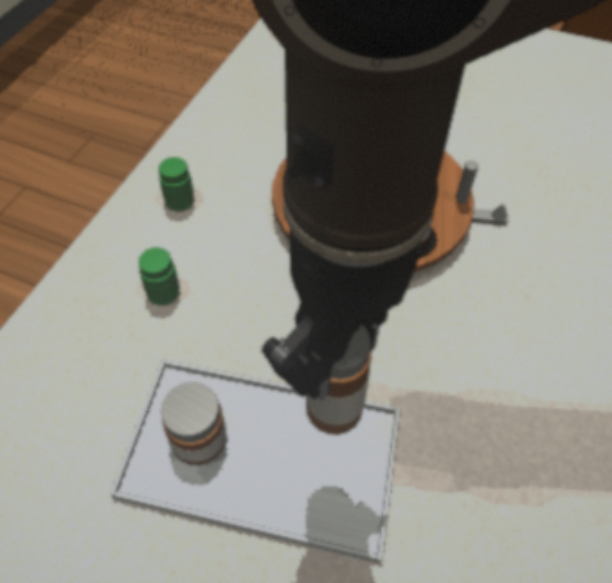

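The view shows the tall jar held upright at crop (340,390), above the free half of the tray, with the squat jar at (195,425). I lower it now.

```bash
python3 -m handwheel '[[[0.03,0,0,0.015,0,0,0],[0.03,0,0,0.035,0,0,0],[0.03,0,0,0.06,0,0,0],[0.03,0,0,0.085,0,0,0],[0.03,0,0,0.105,0,0,0],[0.03,0,0,0.12,0,0,0],[0.03,0,0,0.13,0,0,0],[0.03,0,0,0.137,0,0,0],[0.03,0,0,0.141,0,0,0],[0.03,0,0,0.144,0,0,0]]]'; python3 -m handwheel '[[[0.03,0,0,0.001,0,0,0],[0.03,0,0,0.001,0,0,0],[0.03,0,0,0.002,0,0,0],[0.03,0,0,0.002,0,0,0],[0.03,0,0,0.003,0,0,0],[0.03,0,0,0.003,0,0,0],[0.06,0,0,0.003,0,0,0],[0.085,0,0,0.003,0,0,0],[0.085,0,0,0.003,0,0,0],[0.085,0,0,0.003,0,0,0]]]'; python3 to.py 69.8 .512 .179 .084
```

```text
t: 7.65
tcp_pos: [0.5123, 0.1789, 0.0874]
tcp_rot: [0.0, 0.176, 0.984, 0.0]
ft_force: [0.5, 0.5, -3.0]
finger_gap: 0.563
gripper_force: 52.3
t: 8.48
tcp_pos: [0.5121, 0.1793, 0.0845]
tcp_rot: [0.0, 0.175, 0.985, 0.0]
ft_force: [-0.4, 0.2, 0.1]
finger_gap: 0.994
gripper_force: 0.0
t 8.48 tcp [0.5121 0.1793 0.0845] q [-0.68  0.46  0.33  1.96 -0.22  0.75  0.99] gap 0.994 F [-0.4  0.2  0.1] 0.0
turn [0. 0. 0.]
[-0. -0.  0.]
```

```bash
python3 -m handwheel '[[[0.085,0,0,0,0,0,0],[0.085,0,0,-0.01,0,0,0],[0.085,0,0,-0.03,0,0,0],[0.085,0,0,-0.055,0,0,0],[0.085,0,0,-0.08,0,0,0],[0.085,0,0,-0.095,0,0,0],[0.085,0,0,-0.105,0,0,0],[0.085,0,0,-0.11,0,0,0],[0.085,0,0,-0.11,0,0,0],[0.085,0,0,-0.11,0,0,0]]]'; python3 to.py 69.8 .650 .206 .194 .650 .206 .044
python3 - <<'E'
from h import *
d=grab('side','side2'); P=cloud(d); z=P[...,2]
for lo,hi,x0,x1 in [(.118,.132,.46,.57),(.076,.09,.6,.7)]:
    m=(z>lo)&(z<hi)&(P[...,0]>x0)&(P[...,0]<x1)&(P[...,1]>.12)&(P[...,1]<.3)
    print(m.sum(),P[m].mean(0),cv2.minEnclosingCircle(P[m][:,:2].astype(np.float32)) if m.any() else '')
E
```

```text
t: 9.32
tcp_pos: [0.5115, 0.1793, 0.1938]
tcp_rot: [-0.0, 0.175, 0.985, -0.0]
ft_force: [1.1, 0.0, 0.2]
finger_gap: 0.996
gripper_force: 0.0
t 9.32 tcp [0.5115 0.1793 0.1938] q [-0.73  0.32  0.38  1.86 -0.14  0.99  0.93] gap 0.996 F [1.1 0.  0.2] 0.0
turn [-0. -0.  0.]
[-121.   73.   -0.]
[-121.   73.  150.]
583 [0.50982942 0.17986602 0.12523106] ((0.5111716389656067, 0.17859238386154175), 0.023033203557133675)
789 [0.64839764 0.20857453 0.08311655] ((0.649628221988678, 0.20691347122192383), 0.029277745634317398)
```

Tall jar stands at (0.511, 0.179), top 125 mm. Now the squat jar.

```bash
python3 -m handwheel '[[[0.085,-0.02,0.012,0,0,0,0],[0.085,-0.05,0.03,0,0,0,0],[0.085,-0.08,0.048,0,0,0,0],[0.085,-0.105,0.063,0,0,0,0],[0.085,-0.118,0.071,0.01,0,0,0],[0.085,-0.121,0.073,0.03,0,0,0],[0.085,-0.121,0.073,0.05,0,0,0],[0.085,-0.121,0.073,0.06,0,0,0],[0.085,-0.121,0.073,0.065,0,0,0],[0.085,-0.121,0.073,0.065,0,0,0]]]'; python3 to.py 69.8 .650 .206 .044
```

```text
t: 10.2
tcp_pos: [0.6496, 0.2057, 0.1274]
tcp_rot: [-0.001, 0.175, 0.985, -0.001]
ft_force: [-1.5, 0.2, -0.4]
finger_gap: 0.998
gripper_force: 0.0
t 10.2 tcp [0.6496 0.2057 0.1274] q [-0.61  0.62  0.36  1.57 -0.24  1.    1.03] gap 0.998 F [-1.5  0.2 -0.4] 0.0
turn [-0.1 -0.1  0. ]
[-0.  1. 83.]
```

```bash
python3 -m handwheel '[[[0.085,0,0,0.015,0,0,0],[0.085,0,0,0.03,0,0,0],[0.085,0,0,0.045,0,0,0],[0.085,0,0,0.06,0,0,0],[0.085,0,0,0.072,0,0,0],[0.085,0,0,0.08,0,0,0],[0.085,0,0,0.083,0,0,0],[0.085,0,0,0.083,0,0,0],[0.06,0,0,0.083,0,0,0],[0.045,0,0,0.083,0,0,0]]]' 50;  python3 -m handwheel '[[[0.04,0,0,0,0,0,0],[0.04,0,0,0,0,0,0],[0.04,0,0,0,0,0,0],[0.04,0,0,0,0,0,0],[0.04,0,0,0,0,0,0],[0.04,0,0,0,0,0,0],[0.04,0,0,0,0,0,0],[0.04,0,0,0,0,0,0],[0.04,0,0,0,0,0,0],[0.04,0,0,0,0,0,0]]]' 50; python3 to.py 69.8 .650 .206 .044;  python3 -m handwheel '[[[0.04,0,0,-0.01,0,0,0],[0.04,0,0,-0.025,0,0,0],[0.04,0,0,-0.045,0,0,0],[0.04,0,0,-0.065,0,0,0],[0.04,0,0,-0.09,0,0,0],[0.04,0,0,-0.115,0,0,0],[0.04,0,0,-0.135,0,0,0],[0.04,0,0,-0.15,0,0,0],[0.04,0,0,-0.158,0,0,0],[0.04,0,0,-0.16,0,0,0]]]'; python3 to.py 69.8 .561 -.284 .204 .561 -.284 .073
python3 - <<'E'
from h import *
# seat/hub/peg now (turntable angle), both cams
from scipy import ndimage as N
for n in ['scene','side']:
    d=grab(n,n+'3'); P=cloud(d); z=P[...,2]
    for lo,hi,c,r in [(.041,.05,(.594,-.1955),.035),(.095,.11,(.476,-.227),.03),(.095,.11,(.5215,-.1375),.03),(.095,.11,(.6025,-.099),.03),(.095,.11,(.647,-.2715),.03)]:
        m=(z>lo)&(z<hi)&(np.hypot(P[...,0]-c[0],P[...,1]-c[1])<r)
        if m.sum()>10: print(n,lo,m.sum(),np.round(cv2.minEnclosingCircle(P[m][:,:2].astype(np.float32))[0],4))
    m=(d['img'].sum(-1)<130)&(abs(z-.034)<.006)&(np.hypot(P[...,0]-.561,P[...,1]+.284)<.055)
    if m.sum()>30: print('pad',m.sum(),P[m].mean(0).round(4),np.round(cv2.minEnclosingCircle(P[m][:,:2].astype(np.float32))[0],4))
E
```

```text
t: 11.03
tcp_pos: [0.6514, 0.2062, 0.0473]
tcp_rot: [0.001, 0.175, 0.985, 0.0]
ft_force: [-1.3, -0.2, -0.6]
finger_gap: 0.747
gripper_force: 0.0
t: 11.87
tcp_pos: [0.6513, 0.2061, 0.0478]
tcp_rot: [0.001, 0.175, 0.985, 0.0]
ft_force: [-2.7, -0.7, 5.2]
finger_gap: 0.696
gripper_force: 53.9
t 11.87 tcp [0.6513 0.2061 0.0478] q [-0.59  0.71  0.32  1.61 -0.28  0.86  1.06] gap 0.696 F [-2.7 -0.7  5.2] 53.9
turn [0.1 0.1 0. ]
[ 1. -1.  4.]
t: 12.7
tcp_pos: [0.6512, 0.2062, 0.2083]
tcp_rot: [0.001, 0.175, 0.985, 0.001]
ft_force: [0.5, 0.3, -3.0]
finger_gap: 0.7
gripper_force: 55.3
t 12.7 tcp [0.6512 0.2062 0.2083] q [-0.63  0.54  0.38  1.49 -0.21  1.15  1.01] gap 0.7 F [ 0.5  0.3 -3. ] 55.3
turn [0.1 0.1 0. ]
[ -84. -491.    4.]
[ -84. -491.  135.]
scene 0.041 447 [ 0.5942 -0.1955]
scene 0.095 83 [ 0.4776 -0.228 ]
scene 0.095 367 [ 0.5215 -0.1389]
scene 0.095 369 [ 0.6025 -0.1003]
scene 0.095 571 [ 0.6477 -0.2719]
pad 1265 [ 0.5622 -0.2852  0.0344] [ 0.5718 -0.2844]
side 0.041 192 [ 0.5925 -0.1931]
side 0.095 42 [ 0.4757 -0.2265]
side 0.095 234 [ 0.5199 -0.1359]
side 0.095 231 [ 0.6016 -0.0986]
side 0.095 168 [ 0.647  -0.2695]
pad 277 [ 0.5607 -0.2825  0.0351] [ 0.5611 -0.2836]
```

```bash
python3 -m handwheel '[[[0.04,-0.002,-0.01,0,0,0,0],[0.04,-0.005,-0.03,0,0,0,0],[0.04,-0.01,-0.055,0,0,0,0],[0.04,-0.014,-0.08,0,0,0,0],[0.04,-0.018,-0.105,0,0,0,0],[0.04,-0.022,-0.13,0,0,0,0],[0.04,-0.027,-0.155,0,0,0,0],[0.04,-0.031,-0.18,0,0,0,0],[0.04,-0.035,-0.205,0,0,0,0],[0.04,-0.039,-0.23,0,0,0,0]]]'; python3 -m handwheel '[[[0.04,-0.004,-0.025,0,0,0,0],[0.04,-0.009,-0.05,0,0,0,0],[0.04,-0.013,-0.075,0,0,0,0],[0.04,-0.017,-0.1,0,0,0,0],[0.04,-0.021,-0.125,0,0,0,0],[0.04,-0.026,-0.15,0,0,0,0],[0.04,-0.03,-0.175,0,0,0,0],[0.04,-0.034,-0.2,0,0,0,0],[0.04,-0.037,-0.22,0,0,0,0],[0.04,-0.04,-0.235,0,0,0,0]]]'; python3 -m handwheel '[[[0.04,-0.003,-0.013,0,0,0,0],[0.04,-0.004,-0.02,0,0,0,0],[0.04,-0.005,-0.025,0,0,0,0],[0.04,-0.005,-0.026,0,0,0,0],[0.04,-0.005,-0.026,0.01,0,0,0],[0.04,-0.005,-0.026,0.025,0,0,0],[0.04,-0.005,-0.026,0.035,0,0,0],[0.04,-0.005,-0.026,0.04,0,0,0],[0.04,-0.005,-0.026,0.04,0,0,0],[0.04,-0.005,-0.026,0.04,0,0,0]]]'; python3 to.py 69.8 .561 -.284 .078
python3 - <<'E'
from h import *
d=grab('scene','scene4'); cv2.imwrite('pics/scene4c.png',cv2.resize(d['img'][150:384,40:320,::-1],None,fx=2.5,fy=2.5))
E
```

```text
t: 13.63
tcp_pos: [0.6064, -0.0254, 0.205]
tcp_rot: [-0.001, 0.176, 0.984, -0.0]
ft_force: [0.0, -0.3, -3.4]
finger_gap: 0.698
gripper_force: 55.3
t: 14.47
tcp_pos: [0.562, -0.2607, 0.2051]
tcp_rot: [-0.001, 0.177, 0.984, -0.0]
ft_force: [-0.4, 0.1, -3.6]
finger_gap: 0.696
gripper_force: 55.3
t: 15.3
tcp_pos: [0.5602, -0.2833, 0.166]
tcp_rot: [-0.0, 0.175, 0.985, 0.0]
ft_force: [-0.1, -0.1, -3.2]
finger_gap: 0.703
gripper_force: 55.3
t 15.3 tcp [ 0.5602 -0.2833  0.166 ] q [ 0.06  0.5   0.47  1.69 -0.26  1.02  1.84] gap 0.703 F [-0.1 -0.1 -3.2] 55.3
turn [ 0.  -0.   0.1]
[-1. -0. 88.]
```

View pics/scene4c.png

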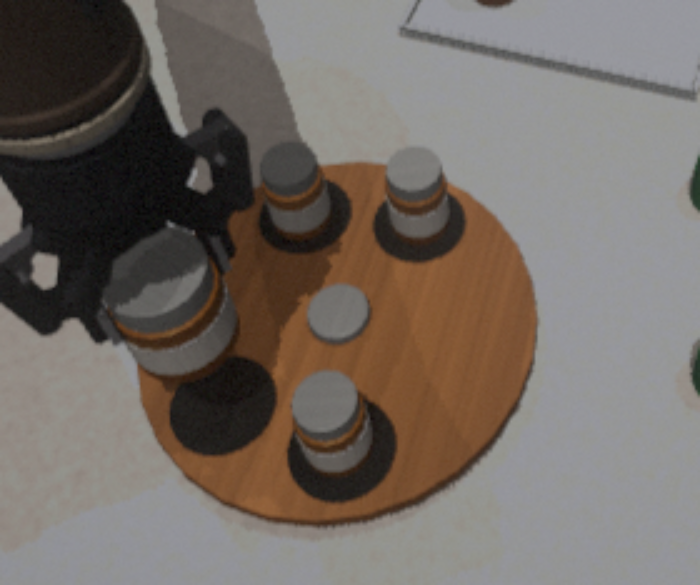

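The squat jar hangs above its empty dark pad (crop (222,405)) and nothing is in the way.

```bash
python3 -m handwheel '[[[0.04,-0.001,0,0.01,0,0,0],[0.04,-0.001,0,0.025,0,0,0],[0.04,-0.001,0,0.04,0,0,0],[0.04,-0.001,0,0.055,0,0,0],[0.04,-0.001,0,0.068,0,0,0],[0.04,-0.001,0,0.076,0,0,0],[0.04,-0.001,0,0.081,0,0,0],[0.04,-0.001,0,0.084,0,0,0],[0.04,-0.001,0,0.086,0,0,0],[0.04,-0.001,0,0.087,0,0,0]]]'; python3 to.py 69.8 .561 -.284 .078
```

```text
t: 16.18
tcp_pos: [0.5614, -0.2843, 0.0796]
tcp_rot: [0.0, 0.175, 0.985, -0.0]
ft_force: [0.2, -0.2, -4.6]
finger_gap: 0.697
gripper_force: 55.3
t 16.18 tcp [ 0.5614 -0.2843  0.0796] q [ 0.09  0.61  0.42  1.75 -0.32  0.85  1.88] gap 0.697 F [ 0.2 -0.2 -4.6] 55.3
turn [-0.  0.  0.]
[1. 0. 2.]
```

```bash
python3 -m handwheel '[[[0.04,0,0,0.001,0,0,0],[0.04,0,0,0.001,0,0,0],[0.04,0,0,0.002,0,0,0],[0.04,0,0,0.002,0,0,0],[0.04,0,0,0.003,0,0,0],[0.04,0,0,0.003,0,0,0],[0.065,0,0,0.003,0,0,0],[0.075,0,0,0.003,0,0,0],[0.085,0,0,0.003,0,0,0],[0.085,0,0,0.003,0,0,0]]]';  python3 -m handwheel '[[[0.085,0,0,0,0,0,0],[0.085,0,0,0,0,0,0],[0.085,0,0,-0.01,0,0,0],[0.085,0,0,-0.03,0,0,0],[0.085,0,0,-0.055,0,0,0],[0.085,0,0,-0.08,0,0,0],[0.085,0,0,-0.1,0,0,0],[0.085,0,0,-0.115,0,0,0],[0.085,0,0,-0.12,0,0,0],[0.085,0,0,-0.12,0,0,0]]]'
python3 - <<'E'
from h import *
d=grab('scene','scene5');P=cloud(d); z=P[...,2]
for c,lo,hi,r in [((.561,-.284),.106,.118,.05),((.476,-.227),.095,.11,.03)]:
    m=(z>lo)&(z<hi)&(np.hypot(P[...,0]-c[0],P[...,1]-c[1])<r)
    print(m.sum(),P[m].mean(0),cv2.minEnclosingCircle(P[m][:,:2].astype(np.float32)) if m.any() else '')
cv2.imwrite('pics/scene5c.png',cv2.resize(d['img'][150:384,40:320,::-1],None,fx=2,fy=2))
E
python3 to.py 100 .476 -.227 .2 .476 -.227 .06
```

```text
t: 17.02
tcp_pos: [0.5612, -0.2842, 0.0765]
tcp_rot: [0.0, 0.175, 0.985, -0.0]
ft_force: [1.2, -0.6, -0.6]
finger_gap: 0.996
gripper_force: 0.0
t: 17.85
tcp_pos: [0.5618, -0.2846, 0.1982]
tcp_rot: [0.002, 0.175, 0.985, -0.0]
ft_force: [0.6, 0.2, -0.9]
finger_gap: 0.995
gripper_force: 0.0
1072 [ 0.56297702 -0.28532182  0.11165616] ((0.5611906051635742, -0.28436246514320374), 0.0292640533298254)
82 [ 0.47872903 -0.229567    0.09896924] ((0.4783557653427124, -0.22847403585910797), 0.009468442760407925)
t 17.9 tcp [ 0.5612 -0.2841  0.1967] q [ 0.05  0.47  0.48  1.65 -0.24  1.07  1.82] gap 0.997 F [-0.5 -0.1 -0.6] 0.0
turn [ -0.    0.1 -30.2]
[100.  24.  -3.]
[100.  24. 137.]
```

View pics/scene5c.png

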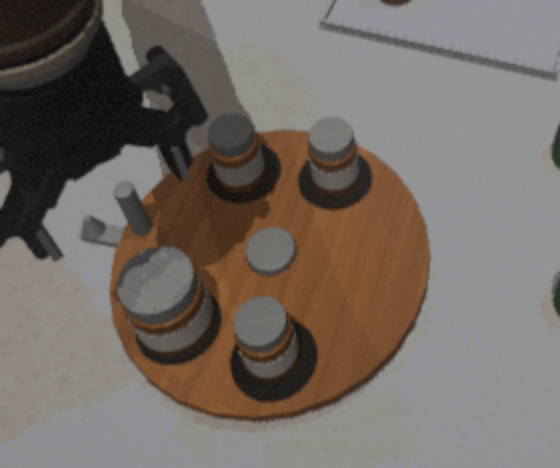

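The squat jar stands centred on its pad and the peg (crop (130,205)) is free. Next I move over the peg with the opening narrowed.

```bash
python3 -m handwheel '[[[0.05,0.01,0.002,0,0,0,-5],[0.05,0.025,0.005,0,0,0,-11],[0.05,0.04,0.01,0,0,0,-17],[0.05,0.06,0.015,0,0,0,-23],[0.05,0.08,0.02,0,0,0,-28],[0.05,0.093,0.023,0,0,0,-30],[0.05,0.099,0.024,0,0,0,-30],[0.05,0.1,0.024,0,0,0,-30],[0.05,0.1,0.024,0,0,0,-30],[0.05,0.1,0.024,0,0,0,-30]]]'; python3 to.py 100 .477 -.227 .2 .477 -.227 .06
```

```text
t: 18.73
tcp_pos: [0.4761, -0.2275, 0.196]
tcp_rot: [-0.0, -0.085, 0.996, -0.0]
ft_force: [-0.2, 0.4, -0.3]
finger_gap: 0.587
gripper_force: 0.0
t 18.73 tcp [ 0.4761 -0.2275  0.196 ] q [ 0.05  0.29  0.37  1.89 -0.12  0.98  2.22] gap 0.587 F [-0.2  0.4 -0.3] 0.0
turn [-0.  -0.  -0.2]
[-1.  0. -4.]
[ -1.   0. 136.]
```

```bash
python3 -m handwheel '[[[0.05,-0.001,0,0.015,0,0,0],[0.05,-0.001,0,0.035,0,0,0],[0.05,-0.001,0,0.055,0,0,0],[0.05,-0.001,0,0.075,0,0,0],[0.05,-0.001,0,0.095,0,0,0],[0.05,-0.001,0,0.112,0,0,0],[0.05,-0.001,0,0.124,0,0,0],[0.05,-0.001,0,0.131,0,0,0],[0.05,-0.001,0,0.135,0,0,0],[0.05,-0.001,0,0.136,0,0,0]]]'; python3 -m handwheel '[[[0.03,0,0,0,0,0,0],[0.02,0,0,0,0,0,0],[0.01,0,0,0,0,0,0],[0.005,0,0,0,0,0,0],[0.005,0,0,0,0,0,0],[0.005,0,0,0,0,0,0],[0.005,0,0,0,0,0,0],[0.005,0,0,0,0,0,0],[0.005,0,0,0,0,0,0],[0.005,0,0,0,0,0,0]]]' 40
python3 - <<'E'
from h import *
s=env.state(); print(s['q'].round(2))
h=np.array([.594,-.1952]); v=s['tcp_pos'][:2]-h; r=np.hypot(*v); a=np.arctan2(v[1],v[0]); q=s['tcp_rot']
y=np.array([2*(q[1]*q[2]-q[0]*q[3]),1-2*(q[1]**2+q[3]**2)]); x=np.array([1-2*(q[2]**2+q[3]**2),2*(q[1]*q[2]+q[0]*q[3])])
print(s['tcp_pos'],r,np.degrees(a)%360,np.degrees(np.arctan2(y[1],y[0])),s['finger_gap'],s['ft_force'])
for k in range(0,58,3):
    p=h+r*np.array([np.cos(a-np.radians(k)),np.sin(a-np.radians(k))])-s['tcp_pos'][:2]
    print(k,(p@x).round(4),(p@y).round(4))
E
```

```text
t: 19.57
tcp_pos: [0.4766, -0.2272, 0.0596]
tcp_rot: [-0.0, -0.085, 0.996, 0.0]
ft_force: [-0.1, -0.6, 0.7]
finger_gap: 0.585
gripper_force: 0.0
t: 20.4
tcp_pos: [0.477, -0.2273, 0.0611]
tcp_rot: [0.001, -0.086, 0.996, -0.0]
ft_force: [-0.8, -0.4, 6.8]
finger_gap: 0.198
gripper_force: 39.1
[ 0.11  0.48  0.31  2.01 -0.22  0.69  2.31]
[ 0.47701332 -0.22727583  0.06111454] 0.12130433543113221 195.33275311548914 99.81107628365181 0.198140339529951 [-0.82403585 -0.43237494  6.80380667]
0 0.0 0.0
3 0.0004 0.0063
6 0.0006 0.0127
9 0.0003 0.019
12 -0.0002 0.0254
15 -0.0011 0.0316
18 -0.0023 0.0379
21 -0.0038 0.044
24 -0.0057 0.0501
27 -0.0079 0.0561
30 -0.0103 0.0619
33 -0.0131 0.0676
36 -0.0162 0.0732
39 -0.0196 0.0786
42 -0.0232 0.0838
45 -0.0271 0.0888
48 -0.0313 0.0936
51 -0.0357 0.0982
54 -0.0403 0.1025
57 -0.0452 0.1066
```

```bash
python3 -m handwheel '[[[0.005,0.0002,0.003,0,0,0,1.5],[0.005,0.0004,0.0063,0,0,0,3],[0.005,0.0006,0.0127,0,0,0,6],[0.005,0.0003,0.019,0,0,0,9],[0.005,-0.0002,0.0254,0,0,0,12],[0.005,-0.0011,0.0316,0,0,0,15],[0.005,-0.0023,0.0379,0,0,0,18],[0.005,-0.0038,0.044,0,0,0,21],[0.005,-0.0057,0.0501,0,0,0,24],[0.005,-0.0079,0.0561,0,0,0,27]]]'; python3 -m handwheel '[[[0.005,0.0004,0.0063,0,0,0,3],[0.005,0.0006,0.0127,0,0,0,6],[0.005,0.0003,0.019,0,0,0,9],[0.005,-0.0002,0.0254,0,0,0,12],[0.005,-0.0011,0.0316,0,0,0,15],[0.005,-0.0023,0.0379,0,0,0,18],[0.005,-0.0038,0.044,0,0,0,21],[0.005,-0.0057,0.0501,0,0,0,24],[0.005,-0.007,0.054,0,0,0,26],[0.005,-0.0079,0.0561,0,0,0,27]]]'
python3 - <<'E'
from h import *
h=np.array([.594,-.1952]); s=env.state(); v=s['tcp_pos'][:2]-h
print('tcp ang',np.degrees(np.arctan2(v[1],v[0])),np.hypot(*v),s['ft_force'],s['finger_gap'],s['joint_velocities'].round(3))
u=np.array([-np.cos(np.radians(14.8)),-np.sin(np.radians(14.8))]);w=np.array([-u[1],u[0]])
for n in ['scene','side']:
    d=grab(n,n+'6'); P=cloud(d); z=P[...,2]
    m=(z>.106)&(z<.118)&(np.hypot(P[...,0]-.502,P[...,1]+.219)<.05)
    if m.sum()>30:
        c=np.array(cv2.minEnclosingCircle(P[m][:,:2].astype(np.float32))[0])
        print(n,m.sum(),c,P[m].mean(0),'radial',(c-h)@u,'lateral',(c-h)@w)
cv2.imwrite('pics/s6.png',cv2.resize(np.hstack([cv2.imread('pics/scene6.png')[150:384,40:320],cv2.imread('pics/side6.png')[60:294,160:440]]),(800,334)))
E
```

```text
t: 21.23
tcp_pos: [0.4755, -0.1706, 0.0611]
tcp_rot: [0.001, 0.151, 0.989, -0.0]
ft_force: [0.0, -1.3, 5.5]
finger_gap: 0.205
gripper_force: 39.5
t: 22.07
tcp_pos: [0.5, -0.119, 0.0611]
tcp_rot: [0.001, 0.377, 0.926, 0.0]
ft_force: [-0.8, -0.9, 7.3]
finger_gap: 0.2
gripper_force: 39.7
tcp ang 140.98531004969584 0.12100672503925544 [-0.842886   -0.91486177  7.25056362] 0.1997493386451174 [-0.07   0.026  0.053 -0.022 -0.041  0.025 -0.181]
scene 859 [ 0.50301421 -0.21979699] [ 0.50495799 -0.22123693  0.11153406] radial 0.09425038838838258 lateral 0.0005390058787689209
```

View pics/s6.png

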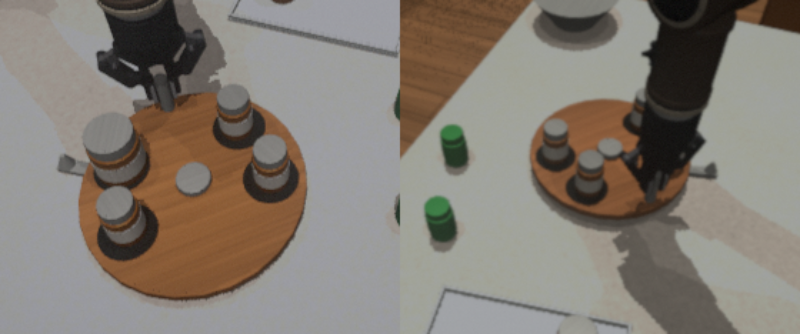

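The squat jar (left crop (115,145)) is in line with the pointer (67,163), about 1 mm off, with all small jars upright and the peg held. I let it settle, then hand in.

```bash
python3 -m handwheel '[[[0.005,0,0,0,0,0,0],[0.005,0,0,0,0,0,0],[0.005,0,0,0,0,0,0],[0.005,0,0,0,0,0,0],[0.005,0,0,0,0,0,0],[0.005,0,0,0,0,0,0],[0.005,0,0,0,0,0,0],[0.005,0,0,0,0,0,0],[0.005,0,0,0,0,0,0],[0.005,0,0,0,0,0,0]]]'; python3 -c "
from cell import env
print(env.state()['joint_velocities'].round(3)); print(env.sign_off())"
```

```text
t: 23.0
tcp_pos: [0.4997, -0.1194, 0.0611]
tcp_rot: [0.001, 0.376, 0.927, 0.0]
ft_force: [-0.4, -0.8, 6.7]
finger_gap: 0.2
gripper_force: 39.7
[ 0.002  0.    -0.001  0.001 -0.001 -0.001 -0.001]
the job is handed in; nothing more can be done
None
```

I handed in the job at about 23 s with the jars swapped, the squat jar at the front about 1 mm off the pointer line, and the peg still gripped at about 40 N; sign-off returned no verdict.

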